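# Change a salt shaker for the spice jar in a jar rack

### The arm

A 7-joint arm with a two-finger parallel gripper is mounted at the origin on a cart in front of the work surface, level with it; the furniture and walls round the work are solid. World frame = base frame: x ahead of the robot, y to its left, z up, the work surface at z = 0. Lengths are in m, angles in rad, forces in N, time in s.
With the tool pointing down it reaches from about 0.4 to 0.85 m from the base axis. Payload 6.9 kg.
Tool frame: the origin (TCP) lies at the very end of the fingers, on their centre line; the grasp point (between the pads) lies 19 mm behind it; z points along the fingers, y is the line along which they close (so a half turn about z gives the same grasp; the last joint's range is limited). The gripper opens to 85 mm and grips with 20 to 120 N. Pads are 22 mm wide; open, the fingers measure 114 mm over their backs; the gripper's body (76 mm by 85 mm) begins 54 mm behind the grasp point. The pads swing forward as they close: fully open they stand 13 mm farther back than shut.
Start: joints at [1.329, 0.507, -0.238, 1.5, 0.126, 1.149, -0.155], TCP at [0.213, -0.588, 0.231] pointing down, gripper open.
Joint ranges: [-3.08, 3.08], [-0.24, 2.05], [-1.43, 1.35], [0, 2.5], [-1.52, 4.66], [0.17, 1.96], [-2.89, 2.89]. Speed limits (rad/s): [2.39, 2.39, 3.14, 3.14, 3.14, 3.14, 3.14].

### API

Orientations are given as a unit quaternion [x, y, z, w].
In Python, from bench import robot, viewer, spot_in, cut_out gives the robot as it stands. The module is installed in compiled form; this text tells all that it offers.
- The arm moves only by the shell command python3 -m creep 'ROWS' [FORCE]. ROWS is JSON, a list that holds one entry, the list of rows, each a list of 5 numbers: the opening, from -1 (shut) to 1 (fully open), then the shift along the tool's x, y, z in mm, then the turn about the tool's z in rad. In form: [[[jaw, dx, dy, dz, turn], ...]]. A call has 1 to 5 rows; each row is the pose to reach, as a shift and turn from the pose commanded when the call began, along the tool's axes at that moment; what a row does not reach only later rows make up. A row lasts 1/8 s, in which the tool goes at most 62.5 mm and 10.7 degrees, less where a joint would pass 70% of its speed; a pose out of reach is approached as far as the arm can. A call with a gripper value outside its range is refused whole. The fingers move at their own pace and stop on an object; FORCE is the grip in N (left out, the last holds). Time passes only in rows, so rows that repeat a pose let the fingers close. It gives the time, the measured TCP pose, the force, the opening and the grip force at its end, in the units of the state.
- robot.get_obs(): the state, without advancing time (a new reading comes with each control period).
- viewer.grab_frame(name): name is "scene" or "top" or "wrist"; returns a dict with "color" (400x640x3 uint8, blue, green, red), "K" (3x3 intrinsics, pixels), "view" (4x4, takes a point from world to camera coordinates). Camera axes: x right, y down, z forward; pixel columns grow to the right and rows downward; lengths in m; the calibration is good to about 2 mm. A picture is of the moment at which its call begins. There is no depth.
- robot.hand_in(): hands the job in; it is judged then, once.
Trained networks look in the newest picture that a camera, given by its name, has taken for a name from the list of things; names that differ only in an ending like _2 or _b are one class to them, and where a whole thing is asked for, a point or a joint stands for the part that bears it (a point fixed in the world has none). Each returns a list of dicts, best first, with "confidence" (0 to 1); they miss things now and then, are a little off and sometimes report something else, mostly with a low value. They report only what shows in the picture. A call takes as long as a camera call. They do not tell look-alikes from the thing itself.
- spot_in(label, camera): "point" ([column, row] in pixels, amid what is visible of it).
- cut_out(label, camera): "pixels" (400x640 bool, what is visible of it) and "point" ([column, row] in pixels, amid what is visible of it).
The state is a dict: "clock": time; "qpos": joint angles; "qd": joint speeds; "joint_efforts": joint torques, N m; "eef_pos": TCP position; "eef_rot": TCP orientation; "ft_force": force on the tool from outside, world axes, zero at the start; "torque": the same for the moment, N m; "gripper_width": finger opening in m; "gripper_force": force on a finger pad.
Only numpy, scipy, OpenCV 4.12 (cv2) and the standard library are available. Lean on these libraries where they do the work, as an engineer would, in place of code of your own. Each camera call takes 0.05 s, during which the arm holds its last target. There are 200 camera calls.

### The job

The salt shaker has been put in the spice rack by mistake. Lift it out and stand it upright in the open drawer of the little wooden chest, then put the spice jar that stands alone on the worktop upright into the place this frees in the rack. Leave the other jars in the rack and the things lying round about where they are, and leave the drawer open.

Things in the scene. Friction and masses are not known exactly. Their poses are not given: they have to be found in the camera images.
- shaker: salt shaker with a rounded grey top, 90 mm tall, about 0.1 kg: body 44 mm across up to about 66 mm, narrowing to a top 34 mm across between 74 and 90 mm above its foot. Origin: centre of its underside; z up along its axis; its yaw means nothing. It starts upright in one of the four holes of the rack, which one varies.
- loose_jar: glass spice jar, 42 mm across and 85 mm tall, about 0.09 kg: round glass 40 mm across up to 52 mm, a slight neck, then a round screw cap 42 mm across from 64 to 85 mm with a white top and black lower band. Origin: centre of its underside; z up along its axis; its yaw means nothing. It starts upright, alone on the worktop, to the right of the rack.
- jar_a: glass spice jar, 42 mm across and 85 mm tall, about 0.09 kg: round glass 40 mm across up to 52 mm, a slight neck, then a round screw cap 42 mm across from 64 to 85 mm with a white top and black lower band. Origin: centre of its underside; z up along its axis; its yaw means nothing. It starts in the rack and stays there.
- jar_b: glass spice jar, 42 mm across and 85 mm tall, about 0.09 kg: round glass 40 mm across up to 52 mm, a slight neck, then a round screw cap 42 mm across from 64 to 85 mm with a white top and black lower band. Origin: centre of its underside; z up along its axis; its yaw means nothing. It starts in the rack and stays there.
- jar_c: glass spice jar, 42 mm across and 85 mm tall, about 0.09 kg: round glass 40 mm across up to 52 mm, a slight neck, then a round screw cap 42 mm across from 64 to 85 mm with a white top and black lower band. Origin: centre of its underside; z up along its axis; its yaw means nothing. It starts in the rack and stays there.
- rack: fixed wooden jar rack, 74 mm (its x) by 272 mm (its y), 42 mm high, long side across in front of the robot, turned a little. A base board 8 mm thick carries the jars; a top board 34 to 42 mm above the worktop has four round through holes 50 mm wide, 62 mm apart in a row along its y. Jars in it have their underside 8 mm above the worktop. Origin: centre of the underside.
- hole0 (a point): on the base board at the centre of rack hole 0 (8 mm above the worktop, 34 mm below the top of the hole), at y = -93 mm in the rack's frame
- hole1 (a point): on the base board at the centre of rack hole 1 (8 mm above the worktop, 34 mm below the top of the hole), at y = -31 mm in the rack's frame
- hole2 (a point): on the base board at the centre of rack hole 2 (8 mm above the worktop, 34 mm below the top of the hole), at y = +31 mm in the rack's frame
- hole3 (a point): on the base board at the centre of rack hole 3 (8 mm above the worktop, 34 mm below the top of the hole), at y = +93 mm in the rack's frame
- drawer_spot (a point): on the drawer floor (22 mm above worktop), midway between its sides, 55 mm behind the inner face of its front; x to the back of the chest, z up. Inside, the drawer runs from 55 mm before to 120 mm behind it and is 158 mm wide; sides rise to 113, front to 123 mm above worktop. The fixed chest (220 deep, 200 wide, 135 mm high) roofs the drawer from (joint value - 6 mm) behind that inner face.
- chest_drawer0 (a joint): how far the drawer is out, in m: 0 shut, 0.149 fully out; starts between 0.11 and 0.135. It slides easily (about 1 N). (Round it: wall cabinets hang over the back of the worktop, from 0.62 m ahead of the robot and 0.49 m up; keep the wrist and forearm clear of them when swinging from side to side.)
- table_fork: bystander: steel fork, 196 x 27 x 15 mm, lying right of the loose jar; stays where it is. Origin: centre of its underside.
- dessert_fork: bystander: fork with a red handle, 195 x 26 x 14 mm, lying left of the drawer; stays where it is. Origin: centre of its underside.
- onion_half: bystander: half a red onion, 68 x 89 x 41 mm, behind the rack; stays where it is. Origin: centre of its underside.
- tuna_tin: bystander: round tin, 86 mm across, 40 mm high, behind the rack to the right; stays where it is. Origin: centre of its underside.
There are look-alikes about, which are no part of the job. Leave any purple look-alike of the jar_b alone.

How it is judged:
By the outcome, as a careful person would: the job done as asked, in the order asked, and still so for the second after the job is handed in, with the robot touching nothing.
It also fails if it takes over 61 s, if anything falls off the work surface, if the arm or the gripper's body presses on something with over 40 N, if the wrist force passes 120 N, or if a joint passes its speed limit or range.

## Working session

There is one attempt and no reset: what is moved stays moved. The work goes in short steps, Python scripts to look and compute and a shell command to move; the robot and the scene stay as the last step left them, time stands still between calls to the robot, and variables do not carry over. Pictures are saved under pics/ and viewed, at most 10 in all, crops included, and the job is handed in when it is done.

```bash
mkdir -p pics; cat > h.py <<'E'
import numpy as np, cv2
from bench import robot, viewer, spot_in, cut_out
from scipy.spatial.transform import Rotation as R
def ray(f,p,z):
    V=np.array(f["view"]);K=np.array(f["K"]);Rm=V[:3,:3];c=-Rm.T@V[:3,3]
    d=Rm.T@np.linalg.solve(K,[p[0],p[1],1]);return (c+d*(z-c[2])/d[2])
def proj(f,P):
    V=np.array(f["view"]);q=np.array(f["K"])@(V[:3,:3]@np.array(P)+V[:3,3]);return q[:2]/q[2]
def tool(P):
    "world target TCP -> shift in tool axes mm"
    o=robot.get_obs();return np.round(R.from_quat(o["eef_rot"]).inv().apply(np.array(P)-o["eef_pos"])*1000,1)
E
python3 - <<'E'
from h import *
np.set_printoptions(precision=3,suppress=True)
fs={}
for c in("scene","top"):
    fs[c]=viewer.grab_frame(c);cv2.imwrite(f"pics/{c}0.png",fs[c]["color"])
    V=np.array(fs[c]["view"]);print(c,-V[:3,:3].T@V[:3,3])
    for l,z in(("shaker",.09),("loose_jar",.085),("rack",.04),("drawer_spot",.1),("tuna_tin",.04),("onion_half",.02)):
        for d in spot_in(l,c)[:6]: print(c,l,round(d["confidence"],2),np.round(d["point"]),ray(fs[c],d["point"],z))
o=robot.get_obs();print(R.from_quat(o["eef_rot"]).as_matrix(),o["eef_pos"],o["gripper_width"])
E
```

```text
scene [-0.169 -0.839  0.494]
scene shaker 0.65 [334. 201.] [ 0.441 -0.127  0.09 ]
scene loose_jar 0.73 [410. 247.] [ 0.422 -0.409  0.085]
scene rack 0.55 [341. 214.] [ 0.472 -0.122  0.04 ]
scene drawer_spot 0.9 [283. 178.] [0.41  0.088 0.1  ]
scene tuna_tin 0.59 [438. 232.] [ 0.61  -0.352  0.04 ]
scene onion_half 0.59 [381. 213.] [ 0.603 -0.155  0.02 ]
scene onion_half 0.26 [342. 215.] [ 0.499 -0.095  0.02 ]
top [ 0.292 -0.009  1.511]
top shaker 0.4 [339. 198.] [ 0.476 -0.073  0.09 ]
top shaker 0.36 [355. 196.] [ 0.481 -0.132  0.09 ]
top loose_jar 0.73 [421. 195.] [ 0.477 -0.368  0.085]
top rack 0.84 [344. 199.] [ 0.477 -0.093  0.04 ]
top drawer_spot 0.76 [264. 206.] [0.452 0.196 0.1  ]
top tuna_tin 0.69 [400. 152.] [ 0.649 -0.312  0.04 ]
top tuna_tin 0.2 [321. 200.] [ 0.474 -0.007  0.04 ]
top onion_half 0.7 [362. 160.] [ 0.626 -0.169  0.02 ]
[[ 0.94   0.341  0.   ]
 [ 0.341 -0.94   0.   ]
 [ 0.     0.    -1.   ]] [ 0.213 -0.588  0.231] 0.08566891931289987
```

View pics/top0.png

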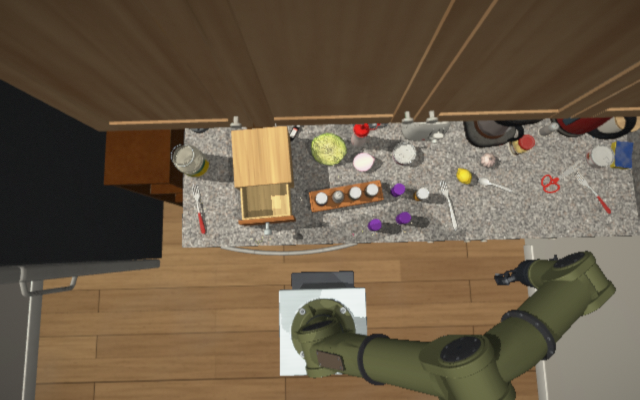

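View pics/scene0.png

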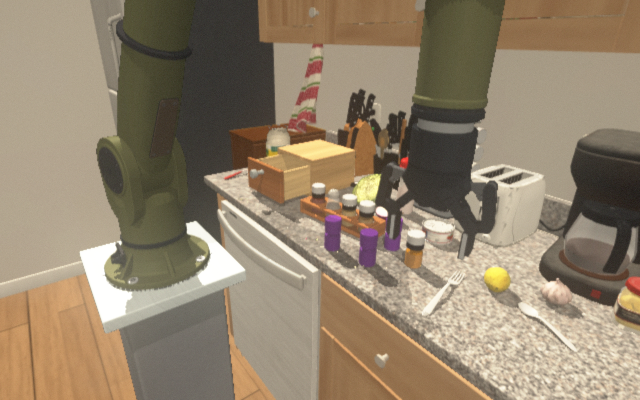

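The top view shows the rack holding, left to right, a white cap (321,199), the grey shaker (338,197), and white caps (355,193) and (372,190). The loose jar is at (422,194), with purple look-alikes at (397,190), (404,218) and (376,225), and the open drawer is around (264,205). Next I'll look at an enlarged crop.

```bash
python3 - <<'E'
from h import *
np.set_printoptions(precision=3,suppress=True)
f=viewer.grab_frame("top");im=f["color"][120:240,230:450]
cv2.imwrite("pics/topcrop.png",cv2.resize(im,(792,432),interpolation=cv2.INTER_CUBIC))
for l,z in(("shaker",.09),("jar_a",.085),("rack",.042),("drawer_spot",.1)):
    for d in cut_out(l,"top")[:6]:
        m=d["pixels"].astype(np.uint8);r=cv2.minAreaRect(np.argwhere(m)[:,::-1].astype(np.float32))
        print(l,round(d["confidence"],2),np.round(d["point"],1),ray(f,d["point"],z)[:2],[ray(f,p,z)[:2] for p in cv2.boxPoints(r)] if m.sum()>150 else m.sum())
E
```

```text
shaker 0.59 [370.5 192.4] [ 0.492 -0.186] 139
shaker 0.42 [337.1 194.5] [ 0.487 -0.066] 104
jar_a 0.71 [401.1 219.9] [ 0.39  -0.292] 143
jar_a 0.7 [355.2 196. ] [ 0.481 -0.131] 126
jar_a 0.63 [398.1 188.5] [ 0.504 -0.287] 138
rack 0.66 [345.8 197.1] [ 0.483 -0.1  ] [array([0.507, 0.041]), array([ 0.547, -0.23 ]), array([ 0.468, -0.239]), array([0.428, 0.029])]
drawer_spot 0.86 [263.3 206.5] [0.45  0.198] [array([0.521, 0.295]), array([0.531, 0.097]), array([0.354, 0.087]), array([0.344, 0.281])]
```

View pics/topcrop.png

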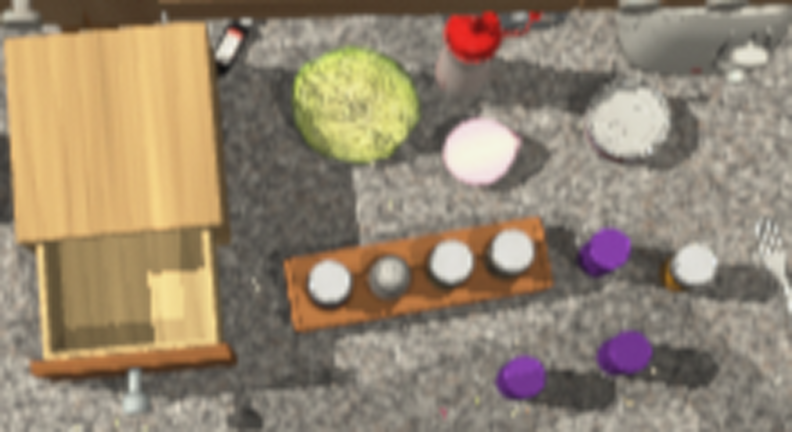

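The crop shows the shaker's grey dome at crop (389,274), which is image (338,196), so it stands in hole2, second from the left. The rack is turned by about +9.5°. I'll swing over and turn the fingers across the row.

```bash
python3 -m creep '[[[1,30,-30,0,-0.18],[1,75,-70,0,-0.37],[1,120,-110,0,-0.55],[1,165,-153,0,-0.74],[1,208,-192,0,-0.92]]]' 40
python3 - <<'E'
from h import *
o=robot.get_obs();print(o["qpos"],R.from_quat(o["eef_rot"]).as_euler("xyz",degrees=True),tool([.478,-.069,.22]))
E
```

```text
clock: 1.58
eef_pos: [0.3439, -0.3343, 0.2316]
eef_rot: [0.804, 0.595, 0.0, 0.0]
ft_force: [1.1, -0.2, 0.3]
gripper_width: 0.0853
gripper_force: 0.0
[ 1.12896057  0.30860903 -0.54518571  1.86599027  0.18664809  1.01652982
  0.20940352] [1.79960117e+02 2.94671588e-02 7.30033145e+01] [292.9  50.7  11.5]
```

```bash
python3 -m creep '[[[1,58,10,2,-0.1],[1,117,20,4,-0.2],[1,176,30,6,-0.3],[1,234,40,8,-0.4],[1,290,50,10,-0.46]]]'
python3 -m creep '[[[1,0,0,0,0],[1,0,0,0,0]]]'
python3 - <<'E'
from h import *
np.set_printoptions(precision=3,suppress=True)
f=viewer.grab_frame("wrist");cv2.imwrite("pics/w1.png",f["color"])
for l,z in(("shaker",.09),("jar_a",.093),("rack",.042)):
    for d in cut_out(l,"wrist")[:4]:
        m=d["pixels"].astype(np.uint8);c=cv2.minEnclosingCircle(np.argwhere(m)[:,::-1].astype(np.float32))
        print(l,round(d["confidence"],2),np.round(d["point"],1),ray(f,d["point"],z)[:2],c,m.sum())
o=robot.get_obs();print(o["qpos"],R.from_quat(o["eef_rot"]).as_euler("xyz",degrees=True),o["eef_pos"])
V=np.array(f["view"]);print(-V[:3,:3].T@V[:3,3])
E
```

```text
clock: 2.2
eef_pos: [0.4781, -0.0727, 0.2215]
eef_rot: [0.649, 0.761, 0.0, 0.0]
ft_force: [1.0, -0.8, 0.7]
gripper_width: 0.0853
gripper_force: 0.0
clock: 2.45
eef_pos: [0.4771, -0.0747, 0.2212]
eef_rot: [0.649, 0.76, -0.0, -0.0]
ft_force: [0.8, -0.5, -0.4]
gripper_width: 0.0847
gripper_force: 0.0
shaker 0.84 [327.1 175.3] [ 0.482 -0.061] ((328.5, 176.09616088867188), 26.48139190673828) 1734
jar_a 0.95 [233.3 336.8] [ 0.413 -0.248] ((237.5, 340.2704772949219), 30.766210556030273) 1515
jar_a 0.91 [326.8 288.4] [ 0.501 -0.174] ((323.8467102050781, 289.6261901855469), 30.011491775512695) 1906
jar_a 0.82 [329.2 238. ] [ 0.494 -0.12 ] ((327.0, 235.90834045410156), 30.50432777404785) 2151
jar_a 0.65 [334.7 115.1] [ 0.48  -0.008] ((330.948974609375, 112.7244873046875), 25.765865325927734) 2010
rack 0.81 [323.4 152.5] [ 0.477 -0.049] ((327.8481140136719, 185.0883026123047), 126.00313568115234) 9381
[ 0.639  0.355 -0.731  1.873  0.277  1.017 -0.054] [-179.979    0.03    98.834] [ 0.477 -0.076  0.221]
[0.465 0.001 0.364]
```

View pics/w1.png

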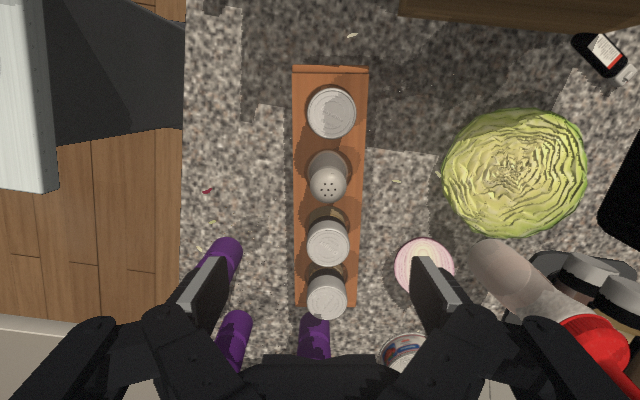

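The wrist view shows cap tops at (331,111), (328,244) and (327,298), with the shaker's dome at (329,185). The rack is nearly square to the tool.

```bash
python3 - <<'E'
from h import *
np.set_printoptions(precision=4,suppress=True)
f=viewer.grab_frame("wrist")
P=np.array([ray(f,p,z)[:2] for p,z in(((331,111),.093),((329,185),.098),((328,244),.093),((327,298),.093))])
print(P); A,B=P[3],P[0];print(np.linalg.norm(A-B),np.degrees(np.arctan2(-(B-A)[0],(B-A)[1])))
Q=np.array([ray(f,p,.042)[:2] for p in((293,71),(368,73))]);print(Q,np.linalg.norm(Q[0]-Q[1]),Q.mean(0))
# rack edges from image
for p in((294,150),(295,250),(363,150),(358,250)): print(ray(f,p,.042)[:2])
print(tool([P[1][0],P[1][1],.12]))
E
```

```text
[[ 0.476  -0.0069]
 [ 0.4844 -0.0688]
 [ 0.4934 -0.1275]
 [ 0.5021 -0.1868]]
0.18178605040806645 8.272050095766799
[[0.4361 0.0225]
 [0.5073 0.0318]] 0.07175758959506119 [0.4717 0.0272]
[ 0.4469 -0.0521]
[ 0.4629 -0.1647]
[ 0.517  -0.0412]
[ 0.5337 -0.1536]
[  5.7   8.5 101.3]
```

```bash
python3 -m creep '[[[1,6,8,40,0],[1,6,8.5,90,0.01],[1,6,8.5,135,0.01],[1,6,8.5,165,0.01],[1,6,8.5,173,0.01]]]' 40
python3 -m creep '[[[1,0,0,0,0],[-1,0,0,0,0],[-1,0,0,0,0],[-1,0,0,0,0],[-1,0,0,0,0]]]' 40
python3 -m creep '[[[-1,0,0,0,0],[-1,0,0,0,0],[-1,0,0,-15,0],[-1,0,0,-30,0],[-1,0,0,-45,0]]]' 40
```

```text
clock: 3.32
eef_pos: [0.4837, -0.0677, 0.0469]
eef_rot: [0.654, 0.757, -0.001, -0.001]
ft_force: [0.0, -0.3, -0.0]
gripper_width: 0.0851
gripper_force: 0.0
clock: 3.95
eef_pos: [0.4854, -0.0672, 0.0494]
eef_rot: [0.653, 0.757, 0.0, 0.001]
ft_force: [-1.7, 0.2, 9.3]
gripper_width: 0.0359
gripper_force: 39.1
clock: 4.58
eef_pos: [0.485, -0.0671, 0.0947]
eef_rot: [0.653, 0.757, 0.0, 0.0]
ft_force: [-0.5, 0.3, -1.2]
gripper_width: 0.0358
gripper_force: 39.9
```

```bash
python3 -m creep '[[[-1,0,0,-25,0],[-1,0,0,-50,0],[-1,0,0,-75,0],[-1,0,0,-75,0]]]' 40
python3 - <<'E'
from h import *
a=viewer.grab_frame("wrist")["color"];b=viewer.grab_frame("scene")["color"]
b=cv2.resize(b[100:260,240:440],(500,400));cv2.imwrite("pics/g1.png",cv2.resize(np.hstack([a[:,170:470],b]),(800,400)))
E
```

```text
clock: 5.08
eef_pos: [0.4859, -0.067, 0.1705]
eef_rot: [0.653, 0.757, 0.001, 0.002]
ft_force: [0.4, 0.0, -1.5]
gripper_width: 0.0359
gripper_force: 39.9
```

View pics/g1.png

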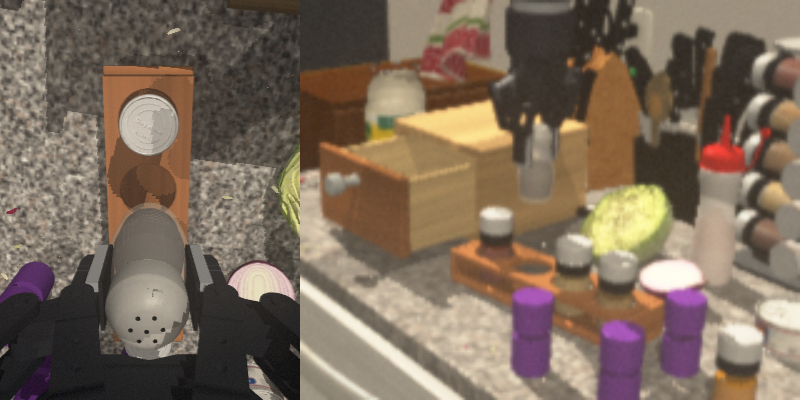

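The shaker is held and looks close to upright. The freed hole shows at wrist (320,185). A jaw width of 36 mm suggests the grip is on the shoulder, so I'll check the foot height.

```bash
python3 - <<'E'
from h import *
np.set_printoptions(precision=3,suppress=True)
o=robot.get_obs();c=np.array(o["eef_pos"])
t=np.linspace(0,6.28,60)
for cam in("scene","wrist"):
    f=viewer.grab_frame(cam)
    for d in cut_out("shaker",cam)[:1]:
        m=np.argwhere(d["pixels"]);print(cam,d["confidence"],d["point"],"rows",m[:,0].min(),m[:,0].max(),"cols",m[:,1].min(),m[:,1].max())
        for r in (m[:,0].min()+3,m[:,0].max()-3): q=m[m[:,0]==r][:,1]; print(r,q.min(),q.max())
    for h in(56,60,64,68,72):
        zf=c[2]+.019-h/1000
        ring=np.array([proj(f,[c[0]+.022*np.cos(a),c[1]+.022*np.sin(a),zf]) for a in t]);top=np.array([proj(f,[c[0]+.012*np.cos(a),c[1]+.012*np.sin(a),zf+.09]) for a in t])
        print(h,"foot",ring.min(0),ring.max(0),"top",top.min(0),top.max(0))
f=viewer.grab_frame("top")
for d in cut_out("drawer_spot","top")[:1]: print(d["point"])
E
```

```text
scene 0.6 [337.1, 171.4] rows 149 181 cols 327 341
152 333 339
178 327 340
56 foot [325.748 175.563] [340.931 180.719] top [330.138 146.684] [338.703 148.95 ]
60 foot [325.712 176.843] [340.873 182.04 ] top [330.095 148.061] [338.647 150.354]
64 foot [325.677 178.118] [340.816 183.356] top [330.051 149.435] [338.591 151.753]
68 foot [325.642 179.39 ] [340.758 184.669] top [330.009 150.804] [338.535 153.147]
72 foot [325.607 180.658] [340.701 185.977] top [329.966 152.169] [338.479 154.538]
wrist 0.8 [319.8, 277.1] rows 203 351 cols 275 359
206 303 334
348 305 328
56 foot [284.687 196.652] [355.702 262.287] top [286.229 304.402] [355.775 361.73 ]
60 foot [285.352 194.732] [354.995 259.265] top [287.353 297.209] [354.522 353.092]
64 foot [285.992 192.887] [354.314 256.355] top [288.403 290.507] [353.352 345.008]
68 foot [286.608 191.113] [353.659 253.549] top [289.385 284.246] [352.257 337.425]
72 foot [287.202 189.406] [353.028 250.842] top [290.307 278.385] [351.23  330.298]
[264.8, 207.8]
```

```bash
python3 - <<'E'
from h import *
np.set_printoptions(precision=3,suppress=True)
f=viewer.grab_frame("top")
for n,p,z in(("roofL",(20,242),.135),("roofR",(224,235),.135),("roofBL",(5,38),.135),("roofBR",(210,22),.135),("frontL",(32,362),.123),("frontR",(232,348),.123),("floorL",(52,352),.113),("floorR",(216,342),.113)):
    print(n,ray(f,(p[0]/3.6+230,p[1]/3.6+120),z)[:2])
print(robot.get_obs()["qpos"])
E
```

```text
roofL [0.516 0.29 ]
roofR [0.518 0.091]
roofBL [0.722 0.306]
roofBR [0.732 0.102]
frontL [0.4  0.28]
frontR [0.409 0.086]
floorL [0.41  0.263]
floorR [0.416 0.103]
[ 0.582  0.428 -0.703  1.937  0.349  0.9   -0.15 ]
```

```bash
python3 -m creep '[[[-1,20,0,-20,-0.18],[-1,70,3,-25,-0.36],[-1,130,7,-25,-0.55],[-1,190,11,-25,-0.73],[-1,250,15,-25,-0.92]]]' 40
python3 -m creep '[[[-1,0,0,0,-0.18],[-1,0,0,0,-0.37],[-1,0,0,0,-0.54],[-1,0,0,0,-0.54],[-1,0,0,0,-0.54]]]' 40
python3 - <<'E'
from h import *
o=robot.get_obs();print(R.from_quat(o["eef_rot"]).as_euler("xyz",degrees=True),o["eef_pos"],o["qpos"],tool([.463,.186,.062]))
a=viewer.grab_frame("wrist")["color"];b=viewer.grab_frame("top")["color"]
b=cv2.resize(b[120:240,220:320],(333,400),interpolation=cv2.INTER_CUBIC);c=cv2.resize(a[:,80:560],(467,400))
cv2.imwrite("pics/d1.png",np.hstack([c,b]))
E
```

```text
clock: 6.15
eef_pos: [0.4628, 0.184, 0.1933]
eef_rot: [0.248, 0.969, -0.0, 0.0]
ft_force: [1.2, 0.1, -0.7]
gripper_width: 0.0357
gripper_force: 39.9
clock: 6.78
eef_pos: [0.463, 0.1824, 0.1931]
eef_rot: [-0.015, 1.0, 0.0, -0.0]
ft_force: [-0.0, -0.2, -1.0]
gripper_width: 0.0355
gripper_force: 39.9
[ 1.79992579e+02 -2.28247136e-02 -1.78292830e+02] [0.46301957 0.18235115 0.19313588] [ 0.31129351  0.53746295 -1.12828772  1.87940122  0.55116943  1.08186395
  0.56398813] [-1.000e-01  3.600e+00  1.311e+02]
```

View pics/d1.png

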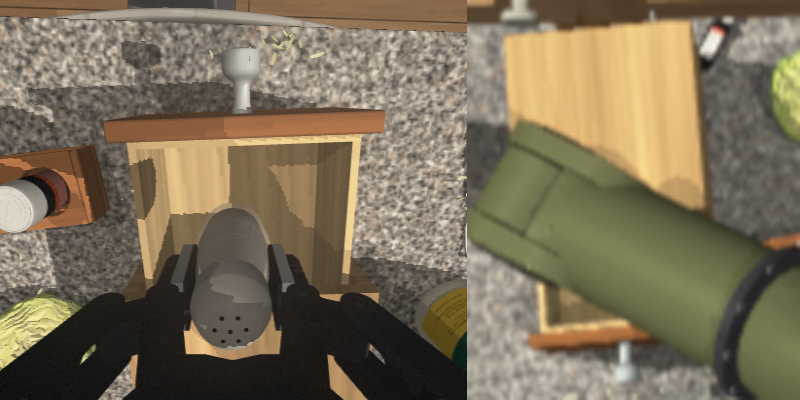

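The wrist view shows the drawer with its front panel along rows 110–140 and side tops from (130,143) and (358,137). The shaker sits above it, roughly central. I'll compute the drawer's edges.

```bash
python3 - <<'E'
from h import *
np.set_printoptions(precision=3,suppress=True)
f=viewer.grab_frame("wrist")
for n,p,z in(("frontTopOuterL",(105,122),.123),("frontTopInL",(107,141),.123),("frontTopInR",(385,130),.123),("sideR(img L) in",(134,148),.113),("sideL in",(355,140),.113),("imgL side lower",(150,280),.113),("imgR side lower",(347,270),.113)):
    print(n,ray(f,(p[0]/.9729+80,p[1]),z)[:2])
E
```

```text
frontTopOuterL [0.402 0.093]
frontTopInL [0.414 0.093]
frontTopInR [0.401 0.285]
sideR(img L) in [0.42  0.109]
sideL in [0.409 0.269]
imgL side lower [0.527 0.115]
imgR side lower [0.512 0.278]
```

```bash
python3 -m creep '[[[-1,1,10,0,-0.03],[-1,1,10,30,-0.03],[-1,1,10,65,-0.03],[-1,1,10,95,-0.03],[-1,1,10,115,-0.03]]]' 40
python3 -m creep '[[[-1,0,0,5,0],[-1,0,0,9,0],[-1,0,0,12,0],[-1,0,0,14,0],[-1,0,0,14,0]]]' 40
```

```text
clock: 7.55
eef_pos: [0.4612, 0.193, 0.0771]
eef_rot: [-0.032, 0.999, 0.0, -0.0]
ft_force: [-0.4, -0.2, -1.1]
gripper_width: 0.0359
gripper_force: 39.9
clock: 8.18
eef_pos: [0.4618, 0.1924, 0.0645]
eef_rot: [-0.032, 0.999, 0.0, 0.0]
ft_force: [0.0, 0.6, 0.1]
gripper_width: 0.0358
gripper_force: 39.9
```

```bash
python3 -m creep '[[[-1,0,0,1.5,0],[-1,0,0,2,0],[-1,0,0,2,0]]]' 40
python3 -m creep '[[[-0.2,0,0,0,0],[0,0,0,0,0],[0.3,0,0,0,0],[0.5,0,0,0,0],[0.5,0,0,0,0]]]' 
python3 -m creep '[[[0.5,0,0,-15,0],[0.5,0,0,-50,0],[0.5,0,0,-100,0],[0.5,0,0,-140,0],[0.5,0,0,-140,0]]]'
python3 - <<'E'
from h import *
np.set_printoptions(precision=3,suppress=True)
f=viewer.grab_frame("wrist");a=f["color"]
for d in cut_out("shaker","wrist")[:2]:print(d["confidence"],d["point"],ray(f,d["point"],.08)[:2])
cv2.imwrite("pics/d2.png",a);o=robot.get_obs();print(o["eef_pos"],R.from_quat(o["eef_rot"]).as_euler("xyz",degrees=True),tool([.487,-.2,.203]))
E
```

```text
clock: 8.55
eef_pos: [0.4625, 0.1926, 0.0634]
eef_rot: [-0.032, 0.999, -0.0, 0.001]
ft_force: [-1.0, -2.2, 10.0]
gripper_width: 0.0361
gripper_force: 41.6
clock: 9.18
eef_pos: [0.4617, 0.1924, 0.0622]
eef_rot: [-0.032, 0.999, 0.0, -0.0]
ft_force: [-1.6, 0.3, 0.5]
gripper_width: 0.0639
gripper_force: 0.0
clock: 9.8
eef_pos: [0.4627, 0.1938, 0.2059]
eef_rot: [-0.032, 0.999, 0.001, 0.003]
ft_force: [-1.1, 0.4, -0.8]
gripper_width: 0.064
gripper_force: 0.0
0.78 [318.8, 189.3] [0.461 0.194]
0.21 [80.8, 171.4] [ 0.458 -0.015]
[0.462 0.192 0.203] [-179.982    0.058 -176.369] [  -0.4 -393.    -0. ]
```

View pics/d2.png

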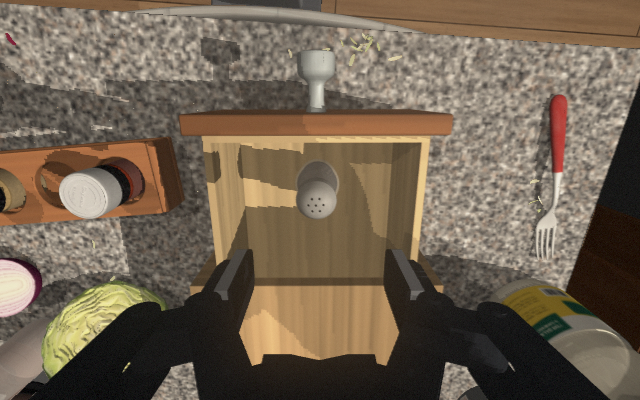

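The shaker stands upright in the drawer at (318,200). Next is the loose jar.

```bash
python3 -m creep '[[[0.5,0,-30,0,0.18],[1,2,-90,0,0.36],[1,3,-150,0,0.55],[1,4,-210,0,0.73],[1,6,-270,0,0.92]]]'
python3 - <<'E'
from h import *
print(tool([.482,-.365,.206]))
E
```

```text
clock: 10.52
eef_pos: [0.472, -0.0794, 0.2015]
eef_rot: [0.417, 0.909, -0.0, -0.001]
ft_force: [0.9, 0.5, -0.2]
gripper_width: 0.086
gripper_force: 0.0
[-222.8 -178.8   -4.7]
```

```bash
python3 -m creep '[[[1,-46,-36,-3,0.18],[1,-92,-72,-5,0.36],[1,-138,-108,-5,0.5],[1,-182,-144,-5,0.57],[1,-218,-175,-5,0.57]]]'
python3 -m creep '[[[1,0,0,0,0],[1,0,0,0,0]]]'
python3 - <<'E'
from h import *
np.set_printoptions(precision=3,suppress=True)
f=viewer.grab_frame("wrist");cv2.imwrite("pics/j1.png",f["color"])
for d in cut_out("loose_jar","wrist")[:5]:print(d["confidence"],d["point"],ray(f,d["point"],.07)[:2])
o=robot.get_obs();print(o["qpos"],R.from_quat(o["eef_rot"]).as_euler("xyz",degrees=True),o["eef_pos"])
E
```

```text
clock: 11.15
eef_pos: [0.4832, -0.3588, 0.2059]
eef_rot: [0.654, 0.756, -0.0, -0.001]
ft_force: [0.6, 0.6, -0.1]
gripper_width: 0.0854
gripper_force: 0.0
clock: 11.4
eef_pos: [0.4839, -0.3557, 0.2061]
eef_rot: [0.653, 0.757, 0.0, -0.001]
ft_force: [-0.7, 0.6, -0.5]
gripper_width: 0.0853
gripper_force: 0.0
0.89 [317.8, 204.6] [ 0.485 -0.372]
[ 1.023  0.556 -0.709  1.6    0.388  1.133  0.371] [-179.975   -0.069   98.559] [ 0.484 -0.355  0.207]
```

View pics/j1.png

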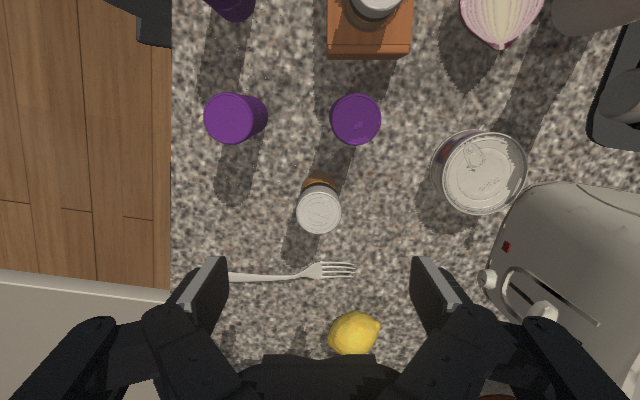

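The wrist view shows the loose jar's cap centre at (319,212). Purple look-alikes are at (235,118) and (355,119), and the fork lies along row 272, low and clear of the fingers.

```bash
python3 - <<'E'
from h import *
f=viewer.grab_frame("wrist");P=ray(f,(319,212),.085);print(P,tool([P[0],P[1],.053]))
E
```

```text
[ 0.486928   -0.37360588  0.085     ] [-18.7  -0.3 154.2]
```

```bash
python3 -m creep '[[[1,-18,0,30,0],[1,-18.5,0,80,0],[1,-18.5,0,120,0],[1,-18.5,0,145,0],[1,-18.5,0,152,0]]]' 40
python3 -m creep '[[[1,0,0,0,0],[-1,0,0,0,0],[-1,0,0,0,0],[-1,0,0,0,0],[-1,0,0,0,0]]]' 40
python3 -m creep '[[[-1,0,0,0,0],[-1,0,0,-20,0],[-1,0,0,-50,0],[-1,0,0,-90,0],[-1,0,0,-90,0]]]' 40
python3 - <<'E'
from h import *
np.set_printoptions(precision=3,suppress=True)
print(tool([.484,-.069,.146]))
f=viewer.grab_frame("wrist")
for d in cut_out("loose_jar","wrist")[:2]:
  m=np.argwhere(d["pixels"]);print(d["confidence"],d["point"],m.min(0),m.max(0))
c=robot.get_obs()["eef_pos"];t=np.linspace(0,6.28,60)
for n,z,r in(("foot",c[2]+.019-.074,.02),("top",c[2]+.019+.011,.021)):
  q=np.array([proj(f,[c[0]+r*np.cos(a),c[1]+r*np.sin(a),z]) for a in t]);print(n,q.min(0),q.max(0))
E
```

```text
clock: 12.18
eef_pos: [0.4865, -0.3736, 0.054]
eef_rot: [0.653, 0.758, -0.0, -0.001]
ft_force: [0.7, 0.4, 0.5]
gripper_width: 0.0854
gripper_force: 0.0
clock: 12.8
eef_pos: [0.4874, -0.3755, 0.0563]
eef_rot: [0.653, 0.757, -0.0, 0.001]
ft_force: [-1.6, 0.8, 6.3]
gripper_width: 0.0404
gripper_force: 40.1
clock: 13.42
eef_pos: [0.4887, -0.3756, 0.1485]
eef_rot: [0.653, 0.757, 0.0, 0.003]
ft_force: [-0.2, 0.8, -0.9]
gripper_width: 0.0404
gripper_force: 40.7
[304.   40.2   1.5]
0.85 [316.7, 266.0] [192 270] [330 366]
foot [287.125 188.226] [345.473 242.868]
top [266.37  242.649] [364.926 328.135]
```

```bash
python3 -m creep '[[[-1,30,4,-15,0],[-1,85,11,-25,0],[-1,145,18,-25,0],[-1,205,26,-25,0],[-1,260,35,-25,0]]]' 40
python3 -m creep '[[[-1,0,0,0,0],[-1,0,0,0,0]]]'
python3 - <<'E'
from h import *
f=viewer.grab_frame("wrist");np.savez("w.npz",V=f["view"],K=f["K"]);cv2.imwrite("pics/h1.png",cv2.resize(f["color"][50:350,180:480],(600,600),interpolation=cv2.INTER_CUBIC))
o=robot.get_obs();print(o["eef_pos"],R.from_quat(o["eef_rot"]).as_euler("xyz",degrees=True),tool([.485,-.069,.17]))
E
```

```text
clock: 14.15
eef_pos: [0.4823, -0.1108, 0.1693]
eef_rot: [0.653, 0.757, -0.0, -0.001]
ft_force: [0.6, -0.4, -0.3]
gripper_width: 0.0401
gripper_force: 40.7
clock: 14.4
eef_pos: [0.483, -0.1133, 0.1695]
eef_rot: [0.653, 0.757, -0.001, -0.001]
ft_force: [0.8, -0.7, -1.5]
gripper_width: 0.0399
gripper_force: 40.7
[ 0.48299187 -0.11399427  0.16947993] [-1.79906933e+02  2.11744775e-03  9.83428072e+01] [44.2  8.5 -0.5]
```

View pics/h1.png

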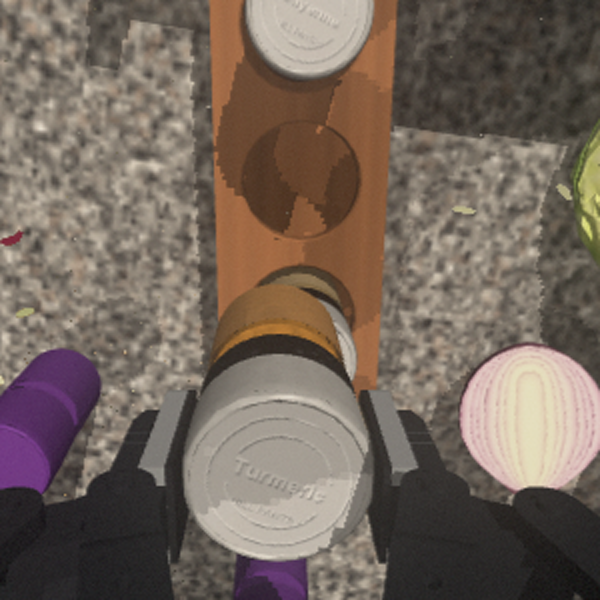

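The hole rim spans crop (242–359, 121–238), so its centre is at image (330.2,139.7). The jar is held straight.

```bash
python3 - <<'E'
from h import *
f=viewer.grab_frame("wrist");g=lambda u,v:ray(f,(180+u/2,50+v/2),.042)
P=g(300.5,179.5);print(P,np.linalg.norm(g(242,179)-g(359,179)),np.linalg.norm(g(300,121)-g(300,238)))
for q in (P,):print(tool([q[0],q[1],.13]))
# rack edges at row 180
print((g(216,180)+g(391,180))/2,np.linalg.norm(g(216,180)-g(391,180)))
# held jar: foot far edge & expected
for d in cut_out("loose_jar","wrist")[:2]:
  m=np.argwhere(d["pixels"]);print(d["confidence"],d["point"],m.min(0),m.max(0))
c=robot.get_obs()["eef_pos"];t=np.linspace(0,6.28,60)
q=np.array([proj(f,[c[0]+.02*np.cos(a),c[1]+.02*np.sin(a),c[2]+.019-.074]) for a in t]);print(q.min(0),q.max(0))
E
```

```text
[ 0.48552734 -0.06845048  0.042     ] 0.04996389779396286 0.04947679065177229
[45.   9.1 39.6]
[ 0.48681853 -0.06847383  0.042     ] 0.07476664138699005
0.61 [316.6, 264.4] [192 271] [329 365]
[290.17736154 191.493568  ] [349.30634954 246.73877469]
```

```bash
python3 -m creep '[[[-1,20,4,0,0],[-1,40,9,0,0],[-1,45,9.5,10,0],[-1,45,9.5,30,0],[-1,45,9.5,40,0]]]' 40
python3 -m creep '[[[-1,0,0,0,0],[-1,0,0,0,0]]]'
python3 - <<'E'
from h import *
print([tool([.4855,-.0685,.0645]) for _ in range(2)])
E
```

```text
clock: 15.18
eef_pos: [0.4854, -0.0681, 0.1287]
eef_rot: [0.654, 0.757, -0.001, -0.001]
ft_force: [0.3, -0.2, -0.1]
gripper_width: 0.0398
gripper_force: 40.7
clock: 15.42
eef_pos: [0.4866, -0.0672, 0.1305]
eef_rot: [0.653, 0.757, 0.0, 0.0]
ft_force: [-0.4, 0.7, -0.3]
gripper_width: 0.0401
gripper_force: 40.7
[array([-1.2, -1.3, 66. ]), array([-1.2, -1.3, 66. ])]
```

```bash
python3 -m creep '[[[-1,-0.5,-0.5,15,0],[-1,-0.5,-0.5,27,0],[-1,-0.5,-0.5,36,0],[-1,-0.5,-0.5,42,0],[-1,-0.5,-0.5,46,0]]]' 40
```

```text
clock: 16.05
eef_pos: [0.4859, -0.0673, 0.0839]
eef_rot: [0.653, 0.757, -0.0, -0.0]
ft_force: [0.0, -0.4, -1.4]
gripper_width: 0.0402
gripper_force: 40.7
```

In the hole with no contact, so I'll continue down.

```bash
python3 -m creep '[[[-1,0,0,6,0],[-1,0,0,11,0],[-1,0,0,15,0],[-1,0,0,17,0],[-1,0,0,18,0]]]' 40
python3 -m creep '[[[-1,0,0,1,0],[-1,0,0,1.5,0],[-1,0,0,1.5,0]]]' 40
```

```text
clock: 16.68
eef_pos: [0.4859, -0.0674, 0.0662]
eef_rot: [0.653, 0.757, 0.0, -0.0]
ft_force: [0.1, -0.9, -1.2]
gripper_width: 0.0401
gripper_force: 40.7
clock: 17.05
eef_pos: [0.4859, -0.0674, 0.0648]
eef_rot: [0.653, 0.757, 0.0, 0.0]
ft_force: [-0.1, 0.0, -0.6]
gripper_width: 0.0403
gripper_force: 40.7
```

```bash
python3 -m creep '[[[-1,0,0,1,0],[-1,0,0,1.5,0],[-1,0,0,1.5,0]]]' 40
python3 -m creep '[[[-0.2,0,0,0,0],[0,0,0,0,0],[0.3,0,0,0,0],[0.6,0,0,0,0],[0.6,0,0,0,0]]]' 
python3 -m creep '[[[0.6,0,0,-15,0],[0.6,0,0,-50,0],[0.6,0,0,-100,0],[0.6,0,0,-150,0],[0.6,0,0,-150,0]]]'
python3 - <<'E'
from h import *
a=viewer.grab_frame("wrist")["color"];b=viewer.grab_frame("scene")["color"]
b=cv2.resize(b[130:290,240:440],(500,400),interpolation=cv2.INTER_CUBIC);cv2.imwrite("pics/f.png",np.hstack([a[:,170:470],b]))
E
```

```text
clock: 17.42
eef_pos: [0.486, -0.0675, 0.0642]
eef_rot: [0.653, 0.757, -0.0, 0.001]
ft_force: [-2.5, -0.8, 11.2]
gripper_width: 0.04
gripper_force: 41.8
clock: 18.05
eef_pos: [0.4859, -0.0674, 0.0632]
eef_rot: [0.653, 0.757, 0.0, -0.0]
ft_force: [-0.7, -0.2, 0.0]
gripper_width: 0.0685
gripper_force: 0.0
clock: 18.68
eef_pos: [0.4879, -0.0668, 0.2178]
eef_rot: [0.653, 0.757, 0.002, 0.003]
ft_force: [0.3, 0.0, 0.6]
gripper_width: 0.0682
gripper_force: 0.0
```

View pics/f.png

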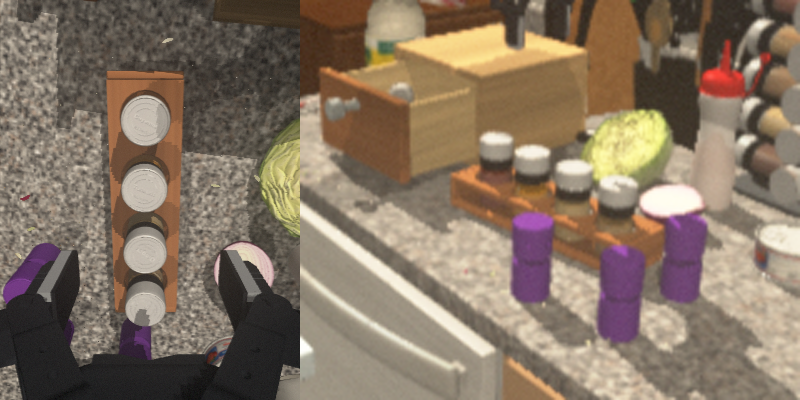

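The final view shows four jars upright in the rack, with the new one second at wrist crop (144,187). The shaker is standing in the open drawer and everything else is where it was.

```bash
python3 -c "
from bench import robot
print(robot.hand_in())"
```

```text
the job is handed in; nothing more can be done
None
```

The salt shaker stands upright in the open drawer, the loose jar stands upright in the place it freed in the rack, and the job was handed in at about 19 s on the robot's clock.

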